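Clamp a damper tube with the torque-limited swing clamp

TASK

Stand the wide steel tube upright in the vee nest of the green clamping fixture. Then turn the clamp lever clockwise until its torque clutch slips, and stop as soon as it does, well before the clutch runs into its dead stop, so that the tube is held home in the vee without being overloaded; let go. Leave the slim tube and the other things on the bench where they are.

Things in the scene. Friction and masses are not known exactly. Their poses are not given: they have to be found in the camera images.
- fixture: fixed green steel plate, 165 x 165 x 15 mm, with a steel vee nest and a swing clamp. Origin on the bench (z = 0) straight below the vee's seat, z up; the plate reaches from -102 to +62 mm in its x and y. Two upright vee walls at 45 degrees stand on its +x side, tops 50 mm above the bench; the vee is open towards -x. Position and yaw vary.
- seat (a point): on the fixture's plate, 15 mm above the bench: where the centre of the underside of the wide tube stands when the tube touches both vee walls. x points into the vee, z up.
- pivot (a point): on the plate, 39 mm towards -x and 58 mm towards -y of the seat in the fixture's frame: foot of the upright axis of the swing clamp. Low on it turns the steel jaw (not reported): an arm 12 mm wide, 65 mm long, 29 to 45 mm above the bench, along the lever's +y. It closes clockwise seen from above, slides the tube home into the vee, and stays where it is left (friction 0.2 N m).
- lever: clamp lever, above the jaw on the same pivot; origin at the pivot point, z up. A bar 12 mm wide, 73 to 83 mm above the bench, leads to a post 100 mm from the axis, at (-20, -98) mm in its x, y. Starts open: its y axis 0.6 to 0.95 rad counter-clockwise of the fixture's. Turned clockwise from above it carries the jaw along (2 N at the post, 0 to 1.5 N in pauses) until the jaw is blocked.
- clutch (a point): top of the 34 mm hub, on the axis, 90 mm above the bench: slip clutch between lever and jaw. With the jaw blocked, resistance climbs to 0.7 N m (7 N at the post, 5 to 6 N in pauses); then the clutch slips: the lever turns on at that steady force while the jaw stands still, up to a rigid dead stop at 0.2 rad of slip. It does not spring back or undo. Right: 0.03 to 0.15 rad of slip.
- lever_post (a point): centre of the top of the lever's post, 120 mm above the bench. The post is an upright black cylinder 16 mm across, free over its upper 37 mm; below it a steel foot 20 mm across. Pushing it clockwise works the lever.
- wide_tube: the work piece: plain steel tube standing upright, outside diameter 40 mm, bore 32 mm, 80 mm high, 0.2 to 0.35 kg; origin at the centre of its underside. In the vee it is pushed home by the jaw's round nose, 37 mm above the bench. The jaw must never press it with more than 30 N.
- nose_zone (a point): point on the fixture beside the vee's mouth where the nose meets the tube. The nose (nose_c1) stands 10 to 30 mm ahead of the arm, 58 mm from the axis, set anew each time and not reported: the lever angle at contact (lever y axis within 0.25 rad of the fixture's y) must be felt. Two tabs 24 mm from the axis, on the jaw (jaw_c2) and above it on the lever (lever_c4), part as the clutch slips.
- slim_tube: bystander: plain steel tube standing upright, 28 mm across, 100 mm high; origin at the centre of its underside. It and the wide tube swap places.
- collar: bystander: flat steel ring 60 mm across, 14 mm high, lying on the bench; origin at the centre of its underside.
- wrench: bystander: open-ended wrench lying on the bench.
- hammer: bystander: hammer lying on the bench.
- oil_can: bystander: metal can, 60 mm across, 130 mm high, standing on the bench.
Mind the look-alikes: they are no part of the job. Leave any purple look-alike of the wide_tube alone.

How it is judged (in metres and radians):
On the way, in this order (a step that is already met when the one before it is completed fails the run):
1. the wide tube stands upright on the fixture's plate, within 25 mm of its seat, while the clutch has not yet slipped (horizontal distance between wide_tube and seat below 0.025 m and z of wide_tube in the frame of seat below 0.003 m and angle between wide_tube's own z axis and vertical below 0.06 rad and horizontal distance between lever_c4 and jaw_c2 below 0.0006 m), for 0.2 s.
2. the lever has slipped at least 0.03 rad past the jaw (witness tabs 0.7 mm apart) while the jaw's nose bears on the tube (horizontal distance between lever_c4 and jaw_c2 above 0.0007 m and contact force between nose_c1 and wide_tube above 1 N), for 0.1 s.
At the end, for the whole second after the job is handed in: The wide tube stands upright (0.06 rad) on the plate within 4 mm of its seat, at rest, pressed by the jaw's nose with over 1 N; the lever has slipped about 0.03 to 0.15 rad against the jaw (witness tabs 0.7 to 3.8 mm apart), short of the dead stop at 0.2 rad (all of step 2 and horizontal distance between wide_tube and seat below 0.004 m and z of wide_tube in the frame of seat between -0.003 and 0.003 m and angle between wide_tube's own z axis and vertical below 0.06 rad and horizontal distance between lever_c4 and jaw_c2 below 0.0038 m and linear speed of wide_tube below 0.02 m/s); the robot touches nothing.
It fails at once if the jaw presses the tube with more than 30 N (contact force between nose_c1 and wide_tube above 30 N).
It fails at once if the tube is rammed or dropped into the fixture (over 75 N) (contact force between fixture and wide_tube above 75 N).
It fails at once if a bystander is moved by more than 40 mm (distance of any of slim_tube, collar, wrench, hammer, oil_can from where it was at the start of the episode above 0.04 m).
It also fails if it takes over 67 s, if anything falls off the work surface, if the arm or the gripper's body presses on something with over 40 N, if the wrist force passes 120 N, or if a joint passes its speed limit or range.

ROBOT

A 7-joint arm with a two-finger parallel gripper is mounted at the origin on the work surface. World frame = base frame: x ahead of the robot, y to its left, z up, the work surface at z = 0. Lengths are in m, angles in degrees, forces in N, time in s.
With the tool pointing down it reaches from about 0.35 to 0.775 m from the base axis. Payload 3.1 kg.
Tool frame: the origin (TCP) lies on the centre line of the jaws, within the pads' length; the fingertips stand 17 mm ahead of it and the grasp point (between the pads) lies 2 mm behind it (robot.tip_reach is the distance from the TCP to the fingertips, in m); z points along the fingers, y is the line along which they close (so a half turn about z gives the same grasp; the last joint's range is limited). The gripper opens to 85 mm and grips with 20 to 120 N. Pads are 22 mm wide; open, the fingers measure 114 mm over their backs; the gripper's body (76 mm by 85 mm) begins 54 mm behind the grasp point. The pads swing forward as they close: fully open they stand 13 mm farther back than shut.
Start: joints at [64.991, 17.813, 0.802, 86.603, -0.252, 75.585, -1.558], TCP at [0.212, -0.508, 0.225] pointing down, gripper open.
Joint ranges: [-154.91, 154.91], [-16.99, 109.72], [-72.82, 74.43], [7.12, 147.25], [-82.49, 262.49], [11.32, 116.49], [-174.64, 174.64]. Speed limits (degrees/s): [159.86, 159.86, 180, 180, 180, 180, 180].

INTERFACE

Orientations are given as [roll, pitch, yaw] about the fixed x, y, z axes, in that order (R = Rz(yaw) Ry(pitch) Rx(roll)).
In Python, from station import robot, fingers, vision, workorder, recognise gives the robot as it stands. Calls block until the motion is done:
- robot.move_to(position, orientation): joint-space move of the TCP to a pose.
- robot.line_to(position, orientation=None, velocity=0.15, f_stop=None): straight line of the TCP; orientation=None keeps the orientation; velocity is the mean speed in m/s. With f_stop (N) it stops when the force on the tool has changed by that much, and returns True; else False.
- robot.move_j(angles): joint-space move.
- fingers.gripper_to(opening, force=None): opening from 0.0 (shut) to 1.0 (fully open); force is the grip in N (None keeps the last); returns when the fingers have stopped.
- robot.pause(seconds).
- robot.inverse_kinematics(position, orientation): joint angles nearest the present ones, or None.
- vision.grab_frame(name): name is "scene" or "top" or "wrist"; returns the picture (384x512x3 uint8, red, green, blue); there is no depth.
- vision.calibration(name): a dict with "mtx" (3x3 intrinsics, pixels), "extrinsics" (4x4, takes a point from world to camera coordinates); the wrist camera has in their place "T_tool_cam" (4x4, takes a point from camera to tool coordinates, whose origin is the TCP and whose axes are the flange's). Camera axes: x right, y up, looking along -z (the intrinsics and any distortion apply to the point x, -y, -z); pixel columns grow to the right and rows downward; lengths in m; the calibration is good to about 2 mm. The wrist camera is an equidistant fisheye: a pixel r from the principal point sees the ray r / f radians off the axis. A picture is of the moment at which its call begins: read the wrist's pose just before it. calibration takes no time and is no camera call.
A pose or a line that the arm cannot do raises robot.PlanningError and nothing moves.
- workorder.close_job(): hands the job in; it is judged then, once.
Trained networks look in the newest picture that a camera, given by its name, has taken for a name from the list of things; names that differ only in an ending like _2 or _b are one class to them, and where a whole thing is asked for, a point or a joint stands for the part that bears it (a point fixed in the world has none). Each returns a list of dicts, best first, with "p" (0 to 1); they miss things now and then, are a little off and sometimes report something else, mostly with a low value. They report only what shows in the picture. A call takes as long as a camera call. They do not tell look-alikes from the thing itself.
- recognise(label, camera): "rect" ([centre column, centre row, width, height] in pixels, round what is visible of it).
Readings, each from a call of its own:
- robot.current_time_s(): time.
- robot.current_joint_positions(): joint angles.
- robot.current_dq(): joint speeds.
- robot.current_joint_torque(): joint torques, N m.
- robot.current_tool_pos(): TCP position.
- robot.current_eef_rot(): TCP orientation.
- robot.current_contact_force(): force on the tool from outside, world axes, zero at the start.
- robot.current_torque(): the same for the moment, N m.
- robot.current_finger_gap(): opening from 0.0 (shut) to 1.0 (fully open).
- robot.current_gripper_force(): force on a finger pad.
Only numpy, scipy, OpenCV 4.12 (cv2) and the standard library are available. Lean on these libraries where they do the work, as an engineer would, in place of code of your own. Each camera call takes 0.05 s, during which the arm holds its last target. There are 200 camera calls.

## Working session

There is one attempt and no reset: what is moved stays moved. The work goes in short steps, each a Python script; the robot and the scene stay as the last script left them, time stands still between calls to the robot, and variables do not carry over. Pictures are saved under pics/ and viewed, at most 10 in all, crops included, and the job is handed in when it is done.

```bash
ls; mkdir -p pics; python3 - <<'E'
from station import robot, fingers, vision, workorder, recognise
import cv2,numpy as np
ims=[]
for c in ["scene","top"]:
    im=vision.grab_frame(c); ims.append(im); np.save(f"pics/{c}.npy",im)
    k=vision.calibration(c); print(c,{a:np.round(b,4).tolist() if not isinstance(b,str) else b for a,b in k.items()})
    for l in ["wide_tube","slim_tube","fixture","lever","lever_post","clutch","seat","pivot","nose_zone","collar","oil_can"]:
        print(l,[(np.round(d["rect"],1).tolist(),round(d["p"],2)) for d in recognise(l,c)[:3]])
    cv2.imwrite(f"pics/{c}.png",cv2.resize(im[:,:,::-1],(800,600),interpolation=cv2.INTER_CUBIC))
print(robot.current_time_s(), robot.current_eef_rot())
E
```

```text
pics
scene {'mtx': [[488.8774, 0.0, 257.3544], [0.0, 488.8774, 188.7318], [0.0, 0.0, 1.0]], 'extrinsics': [[0.8512, 0.5245, -0.0178, -0.4869], [-0.4047, 0.6776, 0.6141, 0.2092], [0.3341, -0.5155, 0.789, -1.4664], [0.0, 0.0, 0.0, 1.0]]}
wide_tube [([325.7, 119.0, 17.6, 29.9], 0.87), ([356.3, 123.6, 15.0, 31.6], 0.66)]
slim_tube [([281.8, 103.8, 12.5, 34.4], 0.58)]
fixture [([220.8, 298.9, 25.4, 66.3], 0.73)]
lever [([258.4, 190.8, 26.0, 42.0], 0.63)]
lever_post [([262.5, 189.4, 27.3, 44.7], 0.68)]
clutch [([259.4, 187.3, 22.8, 40.3], 0.75)]
seat [([266.5, 183.3, 76.2, 66.4], 0.81)]
pivot [([266.8, 185.7, 78.0, 67.6], 0.67)]
nose_zone [([263.5, 186.1, 81.3, 64.8], 0.72), ([326.1, 118.4, 15.1, 32.3], 0.46)]
collar [([340.6, 157.6, 20.0, 20.4], 0.46)]
oil_can [([185.2, 330.6, 41.3, 51.5], 0.81), ([266.6, 184.6, 79.0, 64.1], 0.53)]
top {'mtx': [[383.3681, 0.0, 251.5276], [0.0, 383.3681, 190.1374], [0.0, 0.0, 1.0]], 'extrinsics': [[-0.0037, -1.0, -0.0053, -0.0493], [0.9945, -0.0042, 0.105, -0.5871], [-0.1051, -0.0048, 0.9945, -1.0449], [0.0, 0.0, 0.0, 1.0]]}
wide_tube [([114.2, 153.3, 23.1, 17.4], 0.62)]
slim_tube [([123.2, 230.9, 25.5, 13.4], 0.7)]
fixture [([222.1, 199.7, 72.1, 59.7], 0.75)]
lever [([241.1, 186.7, 33.9, 41.4], 0.82)]
lever_post [([241.1, 187.0, 28.9, 41.8], 0.75)]
clutch [([152.6, 152.8, 22.9, 19.7], 0.73), ([243.0, 186.5, 37.0, 40.4], 0.65)]
seat [([220.2, 200.7, 70.5, 69.0], 0.57), ([152.2, 152.1, 23.3, 19.1], 0.57)]
pivot [([221.3, 198.9, 77.7, 74.2], 0.81)]
nose_zone [([329.7, 170.2, 41.2, 47.5], 0.7), ([220.7, 197.4, 75.2, 65.1], 0.69)]
collar [([152.7, 153.0, 20.2, 19.2], 0.58)]
oil_can [([384.4, 163.4, 33.3, 27.5], 0.59)]
1.2 [1.79996343e+02 2.93217223e-03 2.26259011e+01]
```

View pics/scene.png

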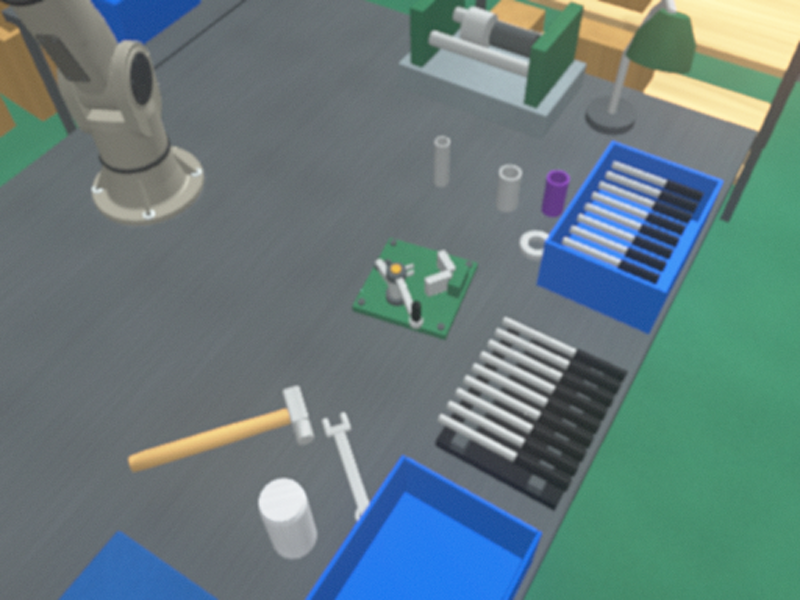

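View pics/top.png

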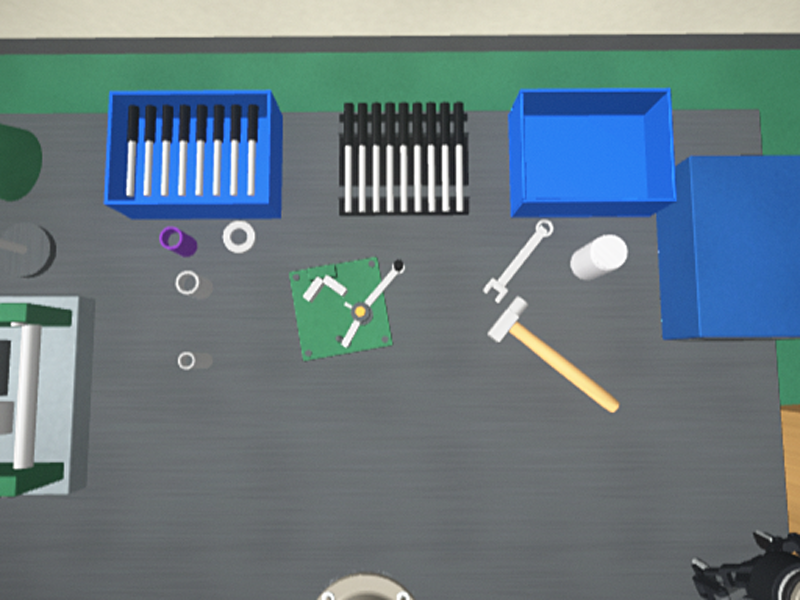

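The top view shows two grey tubes. The wide one's rim is near (187,282) and the slim one's near (186,360). The purple look-alike is at (178,240). The green plate spans (290–392, 257–360), with its vee towards the upper left, the orange hub at (361,312) and the post at (399,266). The network's "wide_tube" in the top view is the purple one. In the scene view the real one is at (509,188).

```bash
cat > h.py <<'E'
from station import vision
import cv2,numpy as np
from scipy.optimize import minimize,least_squares
K={c:vision.calibration(c) for c in("scene","top")}
def proj(c,P):
    P=np.atleast_2d(P); E=np.array(K[c]["extrinsics"]); q=P@E[:3,:3].T+E[:3,3]
    q=q*[1,-1,-1]; M=np.array(K[c]["mtx"]); u=q@M.T; return u[:,:2]/u[:,2:]
def back(c,uv,z):
    return least_squares(lambda p:proj(c,[*p,z])[0]-uv,[.55,0]).x
def fx(f,p): # fixture-> world xy
    c,s=np.cos(f[2]),np.sin(f[2]); p=np.atleast_2d(p).astype(float); o=p.copy()
    o[:,0]=f[0]+c*p[:,0]-s*p[:,1]; o[:,1]=f[1]+s*p[:,0]+c*p[:,1]; return o
E
python3 - <<'E'
from h import *
im={c:np.load(f"pics/{c}.npy") for c in K}
box=np.array([[x,y,z] for x in(-.102,.062) for y in(-.102,.062) for z in(0,.015)])-[[.0005,.0005,0]]
H={}
for c,roi in(("top",(170,150,265,245)),("scene",(215,145,315,225))):
    hsv=cv2.cvtColor(im[c],cv2.COLOR_RGB2HSV); m=cv2.inRange(hsv,(55,90,40),(90,255,255))
    k=np.zeros_like(m); k[roi[1]:roi[3],roi[0]:roi[2]]=1; m=m*k
    n,l,st,_=cv2.connectedComponentsWithStats(m); i=1+np.argmax(st[1:,4]); print(c,st[i])
    H[c]=cv2.convexHull(np.argwhere(l==i)[:,::-1].astype(np.float32))
    o=cv2.inRange(hsv,(10,120,120),(28,255,255))*k; print(" hub",np.argwhere(o)[:,::-1].mean(0), (o>0).sum())
    if c=="top": hub=np.argwhere(o)[:,::-1].mean(0)
    if c=="scene": hubs=np.argwhere(o)[:,::-1].mean(0)
def iou(f,cs):
    s=0
    for c in cs:
        h=cv2.convexHull(proj(c,fx(f,box)).astype(np.float32)); a=cv2.intersectConvexConvex(h,H[c])[0]
        s+=1-a/(cv2.contourArea(h)+cv2.contourArea(H[c])-a)
    return s
f0=[.6,.09,.16]; f0[:2]=back("top",[208,184],.015)
for cs in(["top"],["scene"],["top","scene"]):
    r=minimize(iou,f0,args=(cs,),method="Nelder-Mead",options=dict(initial_simplex=[np.array(f0)+d for d in([0,0,0],[.02,0,0],[0,.02,0],[0,0,.1])],xatol=1e-5,fatol=1e-6))
    print(cs,r.x,r.fun)
f=r.x; piv=fx(f,[-.039,-.058,.09])[0]
print("pivot pred",piv,"hub top",back("top",hub,.09),"scene",back("scene",hubs,.09))
post=back("top",np.array([399,266])*.64-.2,.12); d=post-piv[:2]; print("post",post,"r",np.hypot(*d),"lever angle",np.arctan2(d[1],d[0])-np.arctan2(-.098,-.020)-f[2])
post=back("scene",np.array([416,308])*.64-.2,.12);print("post scene",post)
# wide tube rim
for nm,(a,b) in dict(wide=(188,283),slim=(186,360)).items():
    x,y=int(a*.64),int(b*.64); g=cv2.cvtColor(im["top"],cv2.COLOR_RGB2GRAY)[y-14:y+15,x-14:x+15]
    p=np.argwhere(g>g.max()*.75)[:,::-1]; (cx,cy),rad=cv2.minEnclosingCircle(p.astype(np.float32))
    print(nm,cx+x-14,cy+y-14,rad,back("top",[cx+x-14,cy+y-14],.08 if nm=="wide" else .1), 2*rad/383*.97)
print("scene wide",back("scene",np.array([510,172])*.64,.08))
E
```

```text
top [ 185  165   66   66 2608]
 hub [230.32258065 198.90322581] 31
scene [ 243  154   62   63 1422]
 hub [253.12 171.72] 25
['top'] [0.58654582 0.06916987 0.17381236] 0.00827061035450749
['scene'] [0.58540361 0.07535087 0.15212479] 0.31670690459201944
['top', 'scene'] [0.58647117 0.06959639 0.17380641] 0.329914370988339
pivot pred [0.55808885 0.00572587 0.09      ] hub top [0.55751961 0.00427078] scene [0.5582264  0.00537416]
post [ 0.629648   -0.06163164] r 0.09827382733473354 lever angle 0.8431454452693584
post scene [ 0.6376726  -0.06441171]
wide 119.5 180.5 7.382511615753174 [0.60920985 0.30304719] 0.0373944452599508
slim 118.71818161010742 230.19090938568115 5.323073863983154 [0.47626769 0.29378814] 0.026962828449418587
scene wide [0.6104891 0.3055975]
```

```bash
python3 - <<'E'
from station import robot, fingers, vision
from h import *
f=[.5865,.0694,.1738]; yaw=np.degrees(f[2])
T=[.6097,.3043]
for y in(0,180,yaw+90,yaw-90): print(y,robot.inverse_kinematics([*T,.2],[180,0,y]),robot.inverse_kinematics([f[0],f[1],.2],[180,0,y]))
fingers.gripper_to(.85,force=40)
robot.move_to([*T,.2],[180,0,0]); print(robot.current_time_s())
print("hit",robot.line_to([*T,.063],velocity=.1,f_stop=8),robot.current_tool_pos(),robot.current_time_s())
fingers.gripper_to(0,force=40); print(robot.current_finger_gap(),robot.current_gripper_force(),robot.current_contact_force())
robot.line_to([*T,.1],velocity=.1); print(robot.current_finger_gap(),robot.current_contact_force(),robot.current_time_s())
im=vision.grab_frame("wrist"); cv2.imwrite("pics/w1.png",im[:,:,::-1])
E
```

```text
0 [  -3.50371786   42.4236401   -49.21574756   63.37093442   30.78473008
   86.38457824 -136.20753224] [  14.61113523   27.08495941  -34.14509905   81.22261064   15.24973674
   76.31699345 -110.20328789]
180 [  2.31897593  49.41371209 -67.63994408  63.07720105  44.65270739
  92.11975229  36.71601724] [ 20.65444217  29.59263362 -44.30881224  80.97763857  20.67253637
  77.72282227  65.74168342]
99.95800647937371 [  1.71493482  48.35493658 -65.20761824  63.1067828   42.73066797
  91.20972404 -42.40663406] [ 21.5666351   30.07226215 -45.94225167  80.94180808  21.60126458
  78.00304425 -14.98777433]
-80.04199352062629 [  0.81196509  46.98679964 -61.91557112  63.15144651  40.17332377
  90.05552604 138.84989811] [ -48.18537459   35.07569619   64.4966443    83.83890357  -31.68677532
   80.89962977 -152.88924333]
4.6583
hit False [0.61018386 0.30476219 0.06397979] 6.175
0.4444764913017673 40.004539489746094 [-0.44685983  1.67440028  2.99308239]
0.43808368167212325 [ 0.61931064 -0.12095419 -2.88470361] 7.1
```

View pics/w1.png

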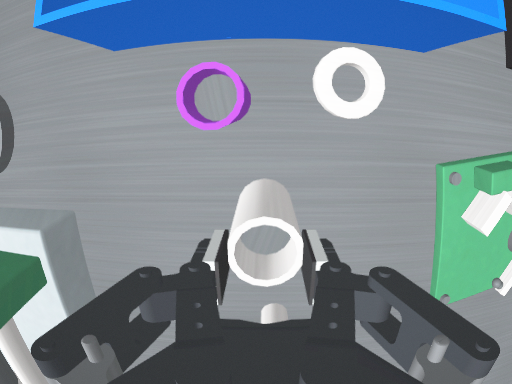

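The wrist view shows the steel tube held between the pads, rim at (265,250). The purple look-alike at (212,95) and the collar are untouched. Next I place the tube 7 mm short of the seat.

```bash
python3 - <<'E'
from station import robot, fingers, vision
from h import *
f=[.5865,.0694,.1738]; yaw=np.degrees(f[2]); o=[180,0,yaw+90]
P=fx(f,[-.008,0,0])[0][:2]
robot.line_to([*robot.current_tool_pos()[:2],.2],velocity=.2)
robot.move_to([*P,.2],o)
robot.line_to([*P,.095],velocity=.12); print(robot.current_time_s(),robot.current_tool_pos(),robot.current_contact_force())
im=vision.grab_frame("wrist"); cv2.imwrite("pics/w2.png",im[:,:,::-1])
print("hit",robot.line_to([*P,.072],velocity=.025,f_stop=4),robot.current_tool_pos(),robot.current_contact_force(),robot.current_time_s())
E
```

```text
10.4917 [0.57929337 0.06853961 0.09596702] [-0.06007873  0.33022103 -3.17608665]
hit True [0.57846454 0.06790062 0.07872827] [-0.51223659 -0.28971705  3.80458301] 11.2
```

View pics/w2.png

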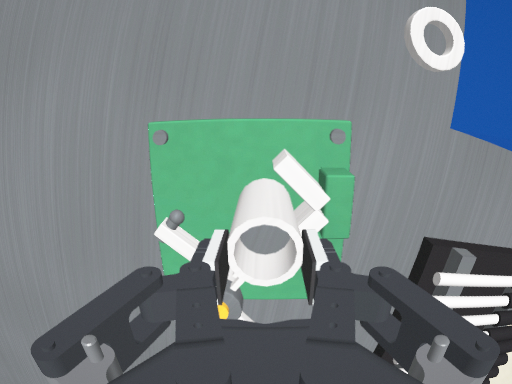

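The tube sits in the vee's mouth (rim at (265,250), wall at (300,180)), and it touched down at the expected height. I release it, back off and check.

```bash
python3 - <<'E'
from station import robot, fingers, vision
from h import *
p=robot.current_tool_pos()
fingers.gripper_to(.65,force=20)
robot.line_to([p[0],p[1],.2],velocity=.15); print(robot.current_time_s(),robot.current_contact_force())
q=robot.current_tool_pos(); 
robot.move_to([.5,-.25,.22],[180,0,0])
ims=[]
for c,(x,y) in(("top",(205,185)),("scene",(262,182))):
    im=vision.grab_frame(c); np.save(f"pics/{c}2.npy",im)
    ims.append(cv2.resize(im[y-45:y+45,x-60:x+60,::-1],(400,300),interpolation=cv2.INTER_CUBIC))
cv2.imwrite("pics/c2.png",np.hstack(ims)); print(robot.current_time_s())
f=[.5865,.0694,.1738]; print(proj("top",fx(f,[[0,0,.095],[-.008,0,.095]])))
E
```

```text
12.4833 [-0.61529725  0.62452257 -0.8797525 ]
13.825
[[205.57539089 187.90825062]
 [206.07274942 190.87398946]]
```

View pics/c2.png

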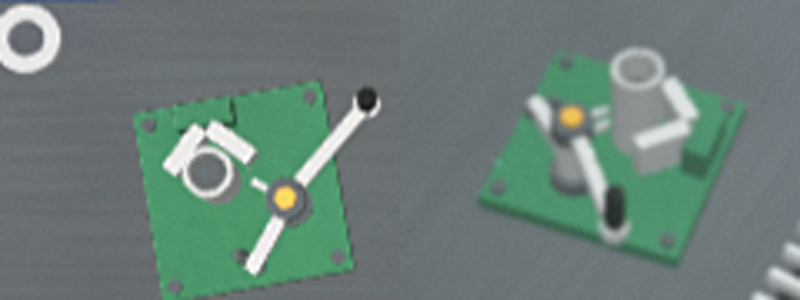

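The tube stands in the vee's mouth, rim at crop (209,172), about 8 mm short of home. The lever is still open, with the post at crop (367,98). Now I cage the post between the open fingers and swing it clockwise, reading the force after each step.

```bash
cat > push.py <<'E'
from station import robot, fingers, vision
from h import *
piv=np.array([.5581,.0053]); f=[.5865,.0694,.1738]; Z=.104; R=.100
A0=np.arctan2(-.098,-.020)+f[2]      # post angle at lever angle 0
def pose(th): a=A0+th; return [*(piv+R*np.array([np.cos(a),np.sin(a)])),Z],[180,0,np.degrees(a)+180]
def step(th,v,**k): p,o=pose(th); return robot.line_to(p,o,velocity=v,**k)
def force(F0,th):
    a=A0+th; F=np.array(robot.current_contact_force())-F0; t=np.array([np.sin(a),-np.cos(a)])  # cw tangent
    return -F[:2]@t, F[:2]@[np.cos(a),np.sin(a)], F[2]
def lever_now(): p=np.array(robot.current_tool_pos())[:2]-piv; return (np.arctan2(p[1],p[0])-A0+np.pi)%(2*np.pi)-np.pi
E
python3 - <<'E'
from push import *
im=np.load("pics/top2.npy"); g=cv2.cvtColor(im,cv2.COLOR_RGB2GRAY)[160:180,246:264]
w=np.argwhere(g<45)[:,::-1]; uv=w.mean(0)+[246,160]; post=back("top",uv,.118); d=post-piv
th=np.arctan2(d[1],d[0])-A0; th=(th+np.pi)%(2*np.pi)-np.pi; print(uv,len(w),post,np.hypot(*d),"lever",th)
assert .55<th<1 and .09<np.hypot(*d)<.11
fingers.gripper_to(.5,force=20)
p,o=pose(th); robot.move_to([p[0],p[1],.19],o); print(robot.current_joint_positions())
F0=np.array(robot.current_contact_force()); print("down hit",robot.line_to(p,o,velocity=.1,f_stop=5),robot.current_tool_pos(),robot.current_time_s())
robot.pause(.2); F0=np.array(robot.current_contact_force()); np.save("F0.npy",F0)
im=vision.grab_frame("wrist"); cv2.imwrite("pics/w3.png",im[:,:,::-1])
while th>.72:
    th-=.04; step(th,.04); F=force(F0,th); print(round(th,3),np.round(F,2),round(lever_now(),3))
    if F[0]>4 or abs(F[1])>6: break
print(robot.current_time_s())
E
```

```text
[254.5625 169.5   ] 16 [ 0.63138791 -0.06009959] 0.09822537585471565 lever 0.869732383651626
[ 37.59461654  42.06350248 -61.80761831  73.41486776  36.39459552
  84.76545412  27.73424352]
down hit False [ 0.63330909 -0.06101927  0.1048546 ] 16.8
0.83 [-0.71 -0.86 -0.82] 0.827
0.79 [ 0.88 -1.08 -0.29] 0.788
0.75 [ 1.49 -0.9  -0.73] 0.751
0.71 [ 0.15 -0.89 -0.8 ] 0.713
18.05
```

View pics/w3.png

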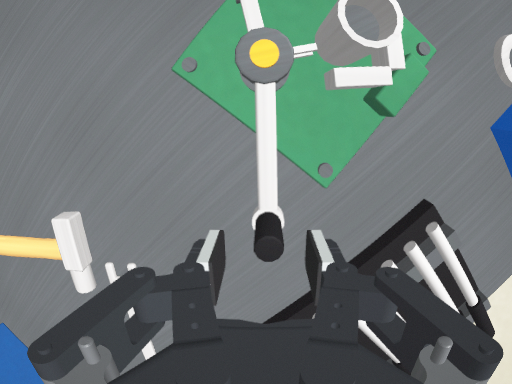

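The post's top at (268,240) sits centred between the pads at (215,240) and (317,240). I carry on along the arc and stop a few mm after the plateau begins.

```bash
cat > run.py <<'E'
from push import *
import sys
F0=np.load("F0.npy"); th=lever_now(); first=None; log=[]
def meas(th):
    r=[]
    for _ in range(4): robot.pause(.025); r.append(force(F0,th))
    return np.mean(r,0)
end=float(sys.argv[1])
while th>end:
    d=.04 if th>.42 else .02
    if first is not None: d=.01
    th-=d; step(th,.04 if first is None else .02); F=meas(th); print(round(th,3),np.round(F,2),round(lever_now(),3))
    if F[0]>3.2 and first is None: first=th; print("blocked?")
    if first is not None and F[0]<2.2: first=None
    if F[0]>8 or abs(F[1])>8 or (first is not None and first-th>=.028): break
print(robot.current_time_s())
E
python3 run.py -.4
```

```text
0.673 [ 0.57 -0.81  0.53] 0.675
0.633 [ 0.61 -0.79  0.04] 0.631
0.593 [ 0.35 -1.14 -0.09] 0.59
0.553 [ 0.12 -0.83  0.28] 0.55
0.513 [ 0.34 -0.78 -0.35] 0.511
0.473 [ 0.62 -0.76  0.55] 0.472
0.433 [ 0.22 -0.95 -0.21] 0.431
0.393 [ 0.55 -1.11 -0.08] 0.391
0.373 [ 0.99 -0.61 -1.11] 0.374
0.353 [ 1.29 -1.07 -0.36] 0.352
0.333 [ 0.78 -0.93 -0.55] 0.331
0.313 [ 1.11 -0.86 -0.85] 0.312
0.293 [ 1.12 -1.03 -0.63] 0.292
0.273 [ 0.95 -0.84 -0.74] 0.272
0.253 [ 0.76 -1.01 -0.26] 0.252
0.233 [ 0.4  -0.69 -0.38] 0.232
0.213 [ 0.68 -1.3  -0.46] 0.212
0.193 [ 0.94 -1.   -1.17] 0.192
0.173 [ 0.72 -0.79 -1.05] 0.172
0.153 [ 0.88 -0.53 -0.76] 0.152
0.133 [ 0.86  0.1  -0.58] 0.132
0.113 [ 0.59 -0.29 -1.09] 0.112
0.093 [ 1.2   0.19 -1.23] 0.092
0.073 [ 0.61 -0.03 -1.23] 0.072
0.053 [ 0.46 -0.1  -0.77] 0.052
0.033 [ 0.9   0.17 -0.35] 0.032
0.013 [ 2.16 -0.07 -1.9 ] 0.015
-0.007 [ 1.91  0.21 -1.6 ] -0.007
-0.027 [ 1.6   0.08 -1.52] -0.028
-0.047 [ 1.59  0.21 -1.01] -0.048
-0.067 [ 1.53  0.12 -1.16] -0.068
-0.087 [ 2.44  0.17 -2.02] -0.085
-0.107 [ 4.8  -0.27 -3.37] -0.095
blocked?
-0.117 [ 5.68 -0.56 -3.81] -0.101
-0.127 [ 6.33 -0.96 -4.14] -0.11
-0.137 [ 6.46 -0.88 -4.19] -0.12
30.65
```

The force has levelled off at about 6.4 N, and the lever reading moves with the command again, so the clutch has just begun to slip. I go on for about 0.06 rad.

```bash
python3 - <<'E'
from push import *
F0=np.load("F0.npy"); th=-.137
for _ in range(6):
    th-=.01; step(th,.02); r=[]
    for _ in range(3): robot.pause(.025); r.append(force(F0,th))
    F=np.mean(r,0); print(round(th,3),np.round(F,2),round(lever_now(),3))
    if F[0]>8.2: break
print(robot.current_time_s())
im=vision.grab_frame("wrist"); cv2.imwrite("pics/w4.png",cv2.resize(im[:,:,::-1],(800,600),interpolation=cv2.INTER_CUBIC))
E
```

```text
-0.147 [ 6.24 -0.96 -3.71] -0.13
-0.157 [ 6.14 -0.02 -4.27] -0.141
-0.167 [ 6.26 -0.21 -4.06] -0.15
-0.177 [ 6.07 -0.83 -3.94] -0.16
-0.187 [ 5.56 -0.9  -4.33] -0.171
-0.197 [ 6.09 -0.67 -3.74] -0.181
32.6
```

View pics/w4.png

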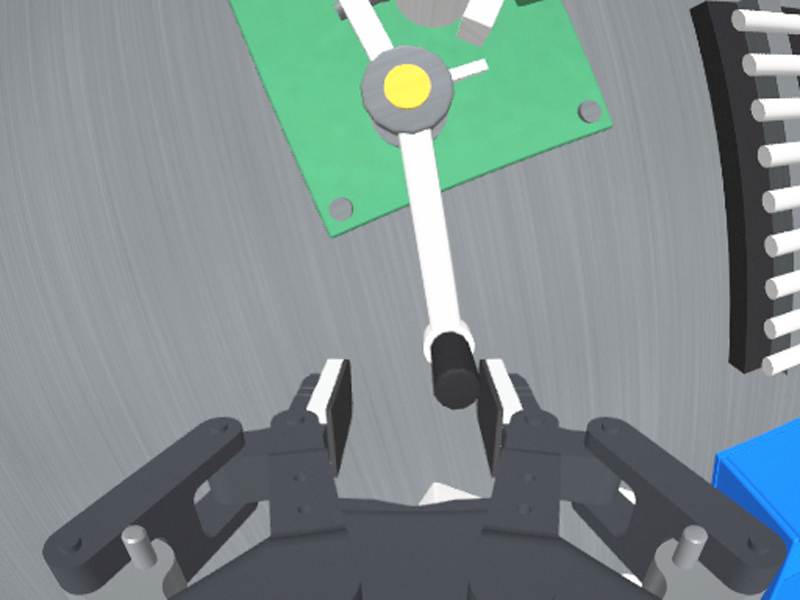

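The right-hand pad bears on the post at (455,375). With the plateau steady, slip is about 0.07 to 0.08 rad, mid-window. I back off, lift and check.

```bash
python3 - <<'E'
from push import *
F0=np.load("F0.npy"); th=-.197+.09; step(th,.03); print(force(F0,th))
p=robot.current_tool_pos(); robot.line_to([p[0],p[1],.2],velocity=.12)
robot.move_to([.5,-.25,.22],[180,0,90])
ims=[]
for c,(x,y) in(("top",(205,185)),("scene",(262,182))):
    im=vision.grab_frame(c); np.save(f"pics/{c}3.npy",im)
    ims.append(cv2.resize(im[y-45:y+45,x-60:x+60,::-1],(400,300),interpolation=cv2.INTER_CUBIC))
cv2.imwrite("pics/c3.png",np.hstack(ims)); print(robot.current_time_s())
print((proj("top",fx(f,[[0,0,.095]]))-[145,140]+.5)*3.333)
E
```

```text
(np.float64(-1.2862370027930128), np.float64(-1.0148091274060453), np.float64(-0.8079669233228847))
34.85
[[203.56427783 161.34469931]]
```

View pics/c3.png

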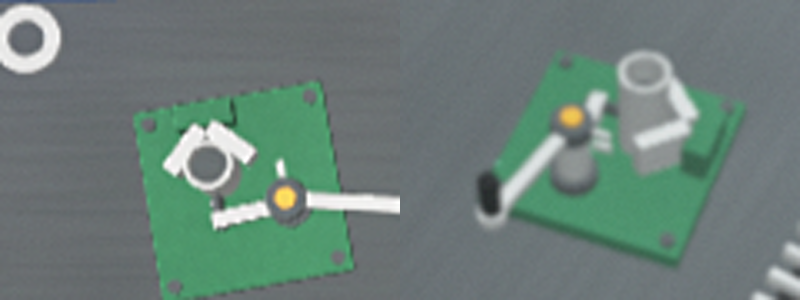

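The tube rim at crop (208,163) has moved home against both vee walls, the nose bears on it at (217,203), the arm is clear and the bystanders haven't moved.

```bash
python3 -c "
from station import workorder; print(workorder.close_job())"
```

```text
the job is handed in; nothing more can be done
None
```

I handed the job in after about 35 s: the wide tube stands home in the vee, held by the jaw's nose. The clutch slipped an estimated 0.07 rad (from arm travel, not the witness tabs), short of the dead stop, and the arm is clear; no verdict was returned.

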